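Pack two lunch boxes on the kitchen counter

TASK

Pack the two open lunch boxes: the apple, the pink-lidded yoghurt and the raisin carton go in the large blue box, the mandarin and the green-lidded dip tub in the small yellow box, one thing in the middle of each compartment, with yoghurt, carton and tub upright, lids up. Set each thing down on the bottom of its compartment rather than dropping it in, and leave the blue-lidded yoghurt and the mug where they stand.

Things in the scene. Friction and masses are not known exactly. Their poses are not given: they have to be found in the camera images.
- apple_mid (a point): red apple, 60 mm across, 52 mm high (plus a thin stem on top), standing on its small flat foot. This point is its centre, 26 mm above its underside; z up its core.
- mandarin_mid (a point): orange mandarin, 56 mm across, 44 mm high, flattened, standing on its foot. This point is its centre, 22 mm above its underside; z up its core.
- pink_yoghurt_mid (a point): white yoghurt pot with a pink band and a pink lid, 50 mm high, round, 49 mm across the foot widening to 59 mm across the lid, 52 mm half-way up. This point is its centre, 25 mm above its underside; z up to the lid.
- raisins_mid (a point): purple raisin carton with a cream band, an upright box 52 mm along its own x, 36 mm along its own y, 50 mm high. This point is its centre, 25 mm above its underside; z up.
- dip_tub_mid (a point): small round cream-coloured dip tub with a green screw lid, 44 mm high, 48 mm across the foot, 56 mm across the lid (the lid is its upper 12 mm), about 51 mm half-way up. This point is its centre, 22 mm above its underside; z up to the lid.
- blue_box: large blue open lunch box, loose on the counter (0.42 kg): 148 mm along its own x, 256 mm along its own y, rim 58 mm high; walls 4 mm, floor 4 mm thick. Two dividers across it, 4 mm thick and 40 mm high, make three equal compartments, each 134 mm along x and 78 mm along y, with centres at y = -82, 0 and +82 mm. Origin: centre of its underside on the counter; z up.
- yellow_box: small yellow open lunch box, loose on the counter (0.32 kg): 148 mm along its own x, 174 mm along its own y, rim 58 mm high; walls 4 mm, floor 4 mm thick. One divider, 4 mm thick and 40 mm high, makes two equal compartments, each 134 mm along x and 78 mm along y, with centres at y = -41 and +41 mm. Origin: centre of its underside on the counter; z up.
- blue_yoghurt_mid (a point): another yoghurt pot of the same size and shape, with a light blue band and lid; it is not packed and stays where it is. This point is its centre, 25 mm above its underside.
- mug: blue ceramic mug, 80 mm across the rim, 90 mm high, with a handle towards its own +y; stays where it is. Origin: centre of its underside.
There are look-alikes about, which are no part of the job. What is shaped like the part that bears apple_mid but black is not meant.

How it is judged:
By the outcome, as a careful person would: the job done as asked, in the order asked, and still so for the second after the job is handed in, with the robot touching nothing.
It also fails if it takes over 128 s, if anything falls off the work surface, if the arm or the gripper's body presses on something with over 40 N, if the wrist force passes 120 N, or if a joint passes its speed limit or range.

ROBOT

A 6-joint arm with a two-finger parallel gripper is mounted at the origin on the work surface. World frame = base frame: x ahead of the robot, y to its left, z up, the work surface at z = 0. Lengths are in m, angles in rad, forces in N, time in s.
With the tool pointing down it reaches from about 0.3 to 0.75 m from the base axis. Payload 8.5 kg.
Tool frame: the origin (TCP) lies on the centre line of the jaws, within the pads' length; the fingertips stand 8 mm ahead of it and the grasp point (between the pads) lies 11 mm behind it; z points along the fingers, y is the line along which they close (so a half turn about z gives the same grasp; the last joint's range is limited). The gripper opens to 85 mm and grips with 20 to 120 N. Pads are 22 mm wide; open, the fingers measure 114 mm over their backs; the gripper's body (76 mm by 85 mm) begins 54 mm behind the grasp point. The pads swing forward as they close: fully open they stand 13 mm farther back than shut.
Start: joints at [0.979, 0.381, 1.297, -0, 1.464, -0.215], TCP at [0.202, 0.511, 0.239] pointing down, gripper open.
Joint ranges: [-3.11, 3.11], [-0.89, 2.33], [0.22, 2.48], [-1.42, 4.56], [0.17, 2.85], [-2.88, 2.88]. Speed limits (rad/s): [2.39, 2.39, 3.14, 3.14, 3.14, 3.14].

INTERFACE

Orientations are given as a rotation vector (axis times angle).
In Python, from station import arm, imaging gives the robot as it stands.
- The arm moves only by the shell command python3 -m inch 'ROWS' [OPENING] [FORCE]. ROWS is JSON, a list of rows, each an object with "slide": the shift along the tool's x, y, z as a fraction of full scale, a list of three; "dr": the turn, a rotation vector about the tool's x, y, z as a fraction of full scale, a list of three. A call has 1 to 12 rows; each row is the pose to reach, as a shift and turn from the pose commanded when the call began, along the tool's axes at that moment, turning the shorter way round; what a row does not reach only later rows make up. Full scale, the value 1, is 0.25 m for a shift and 2 pi rad for a turn. A row lasts 1/12 s, in which the tool goes at most 41.7 mm and 7.16 degrees, less where a joint would pass 70% of its speed; a pose out of reach is approached as far as the arm can. A call with a number of a shift or a turn outside -1 to 1 is refused whole. A call with a gripper value outside its range is refused whole. OPENING is the closure, from 0 (fully open) to 1 (shut), set as the call begins (- or left out, the last holds). The fingers move at their own pace and stop on an object; FORCE is the grip in N (left out, the last holds). Time passes only in rows, so rows that repeat a pose let the fingers close. It gives the time, the measured TCP pose, the force, the opening and the grip force at its end, in the units of the state.
- arm.get_state(): the state, without advancing time (a new reading comes with each control period).
- imaging.get_image(name): name is "side" or "top" or "wrist"; returns a dict with "color" (400x640x3 uint8, red, green, blue), "depth" (400x640 float32, m along the optical axis (not along the pixel's ray), 0 where there is no reading), "vfov" (degrees; the focal length in pixels is half the picture's height over the tangent of half this angle, whatever the lens; pixels are square), "cx", "cy" (the principal point, pixels), "R" (3x3) and "t" (3): a world point X has camera coordinates R X + t. Camera axes: x right, y down, z forward; pixel columns grow to the right and rows downward; lengths in m; the calibration is good to about 2 mm. A picture is of the moment at which its call begins.
- arm.close_job(): hands the job in; it is judged then, once.
The state is a dict: "time": time; "qpos": joint angles; "joint_velocities": joint speeds; "tau": joint torques, N m; "tcp_pos": TCP position; "eef_rot": TCP orientation; "ft_force": force on the tool from outside, world axes, zero at the start; "torque": the same for the moment, N m; "width": finger opening in m; "grasp_force": force on a finger pad.
Only numpy, scipy, OpenCV 4.12 (cv2) and the standard library are available. Lean on these libraries where they do the work, as an engineer would, in place of code of your own. Each camera call takes 0.05 s, during which the arm holds its last target. There are 200 camera calls.

## Working session

There is one attempt and no reset: what is moved stays moved. The work goes in short steps, Python scripts to look and compute and a shell command to move; the robot and the scene stay as the last step left them, time stands still between calls to the robot, and variables do not carry over. Pictures are saved under pics/ and viewed, at most 14 in all, crops included, and the job is handed in when it is done.

```bash
ls; mkdir -p pics; python3 - <<'E'
from station import arm, imaging
import cv2
print(arm.get_state())
for n in ("top","side"):
    d=imaging.get_image(n); cv2.imwrite(f"pics/{n}0.png",d["color"][:,:,::-1])
    print(n,d["vfov"],d["cx"],d["cy"],d["R"].tolist(),d["t"].tolist() if hasattr(d["t"],'tolist') else d["t"], (d["depth"]>0).mean())
E
```

```text
pics
{'time': 0.0, 'qpos': array([ 9.78706529e-01,  3.81156024e-01,  1.29829457e+00,  1.47079229e-05,
        1.46360109e+00, -2.15327965e-01]), 'joint_velocities': array([ 0.00127876,  0.00263024,  0.00096606,  0.00017966, -0.00022795,
       -0.00067897]), 'tau': array([ 3.42350404e-04, -4.48466778e+01, -2.31270915e+01, -2.67697305e-04,
        4.83257056e-03,  4.51734343e-05]), 'tcp_pos': array([0.20219362, 0.51116464, 0.23872184]), 'eef_rot': array([-5.88214438e-01, -3.08543650e+00,  2.09817401e-03]), 'ft_force': array([-0.42881765, -0.09357206, -0.13204031]), 'torque': array([-0.03314517,  0.00435947, -0.04086595]), 'grasp_force': 0.0, 'width': 0.08532109593626676}
top 50.669814224782584 320.1475018142326 205.05837562112 [[0.024091492417477968, -0.9997031613656913, -0.003631686734988505], [-0.9792900673992576, -0.022868773657372502, -0.20116655558160082], [0.2010237893540365, 0.008402877295924179, -0.9795503191602226]] [-0.004140052594746004, 0.48454903313660513, 1.212100944593614] 0.995921875
side 53.18660174243481 318.0102325919764 200.61715514167815 [[0.877789969571597, -0.4790437368072401, 0.0013665815929691182], [-0.3215986961007255, -0.5914004038597632, -0.7394726776432125], [0.3550479516710494, 0.6486622083490486, -0.6731851836411195]] [-0.4354638663950943, 0.19841928066046047, 0.9121586687703533] 0.9959921875
```

View pics/top0.png

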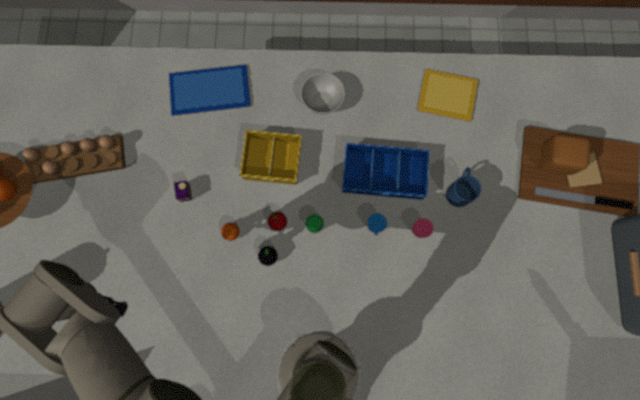

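View pics/side0.png

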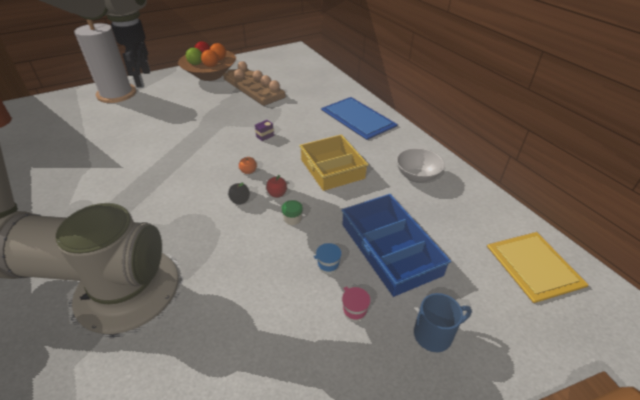

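The top view shows, in pixels: carton (182,190), mandarin (230,231), red apple (277,221), black apple (268,256), green tub (315,223), blue yoghurt (377,222), pink yoghurt (423,228), yellow box (271,157), blue box (386,170) and mug (463,190). The side view agrees. Next I'll measure them.

```bash
cat > h.py <<'E'
import numpy as np, cv2
from station import arm, imaging
from scipy.spatial.transform import Rotation as Ro
def cloud(d):
    h,w=d["depth"].shape; f=h/2/np.tan(np.radians(d["vfov"])/2)
    u,v=np.meshgrid(np.arange(w),np.arange(h)); z=d["depth"].astype(float)
    P=np.stack([(u-d["cx"])/f*z,(v-d["cy"])/f*z,z],-1)
    X=(P-np.array(d["t"]))@np.array(d["R"]); X[z<=0]=np.nan
    return X
def ray(d,u,v,h):
    f=d["depth"].shape[0]/2/np.tan(np.radians(d["vfov"])/2); R=np.array(d["R"]);t=np.array(d["t"])
    r=R.T@np.array([(u-d["cx"])/f,(v-d["cy"])/f,1]); c=-R.T@t
    return c+r*(h-c[2])/r[2]
def tool():
    s=arm.get_state(); return np.array(s["tcp_pos"]),Ro.from_rotvec(s["eef_rot"]),s
def rel(xyz,yaw=None):
    """slide fraction & turn about tool z to reach tcp xyz (tool down) with tool y axis at world yaw"""
    p,R,s=tool(); sl=R.inv().apply(np.array(xyz)-p)/0.25
    out=[np.round(sl,3).tolist()]
    if yaw is not None:
        y=R.apply([0,1,0]); a=yaw-np.arctan2(y[1],y[0]); a=(a+np.pi/2)%np.pi-np.pi/2
        out.append(round(-a/2/np.pi,4))
    return out
E
python3 - <<'E'
from h import *
seeds=dict(carton=(182,190,.05),mandarin=(230,231,.03),apple=(277,221,.03),black=(268,256,.03),tub=(315,223,.044),byog=(377,222,.05),pink=(423,228,.05),yel=(271,157,.058),blue=(386,170,.058),mug=(463,190,.09))
top=imaging.get_image("top"); side=imaging.get_image("side")
C={n:cloud(d) for n,d in (("top",top),("side",side))}
for k in C: 
    z=C[k][...,2]; print(k,"table z",np.nanmedian(z[(C[k][...,0]>.3)&(C[k][...,0]<.7)&(abs(C[k][...,1])<.4)]))
for n,(u,v,h) in seeds.items():
    c=ray(top,u,v,h)[:2]; r=.15 if n=="blue" else .11 if n=="yel" else .05
    for k in C:
        X=C[k].reshape(-1,3); m=(np.linalg.norm(X[:,:2]-c,axis=1)<r)&(X[:,2]>(.05 if n in("yel","blue") else .012))
        Q=X[m]; 
        if len(Q)<5: print(n,k,len(Q)); continue
        (a,b),(w,hh),ang=cv2.minAreaRect((Q[:,:2]*1000).astype(np.float32))
        zt=np.percentile(Q[:,2],97); T=Q[Q[:,2]>zt-.008]
        print(n,k,len(Q),"rect",np.round([a,b,w,hh,ang],1),"top",np.round(zt,3),np.round(T.mean(0)[:2]*1000))
E
```

```text
top table z 0.0007432682132607851
side table z 0.00045390337377937694
carton top 291 rect [521.9 429.1  54.   38.5  11.2] top 0.054 [521. 428.]
carton side 261 rect [522.1 427.1  55.2  43.5  13.1] top 0.052 [521. 423.]
mandarin top 273 rect [401.5 276.2  51.8  55.2   0.5] top 0.046 [401. 276.]
mandarin side 243 rect [400.6 268.9  46.2  54.8  72.3] top 0.044 [400. 269.]
apple top 312 rect [434.4 135.7  58.3  56.9  46.8] top 0.056 [435. 134.]
apple side 348 rect [432.7 127.5  53.4  54.8  28.5] top 0.055 [434. 130.]
black top 321 rect [332.  159.   56.6  56.3   3. ] top 0.056 [332. 158.]
black side 363 rect [329.3 151.1  49.4  55.8  58.9] top 0.056 [331. 153.]
tub top 275 rect [429.5  22.9  52.7  50.7   1.6] top 0.048 [430.  23.]
tub side 379 rect [429.4  19.7  56.3  54.7  17.8] top 0.046 [428.  18.]
byog top 325 rect [ 435.4 -163.    58.1   59.1   36.3] top 0.054 [ 434. -163.]
byog side 593 rect [ 434.6 -164.6   59.1   58.7   36.6] top 0.051 [ 433. -166.]
pink top 338 rect [ 422.5 -298.6   58.3   58.3   54.6] top 0.054 [ 423. -298.]
pink side 737 rect [ 422.  -301.5   59.9   57.7   55.1] top 0.052 [ 422. -301.]
yel top 508 rect [633.1 161.9 175.1 149.5  85.7] top 0.062 [631. 160.]
yel side 470 rect [633.8 159.2 176.8 150.4  85.1] top 0.06 [629. 151.]
blue top 712 rect [ 559.7 -186.3  256.1  227.    85.8] top 0.061 [ 594. -189.]
blue side 1103 rect [ 559.  -188.4  258.7  225.8   85.9] top 0.059 [ 592. -207.]
mug top 466 rect [ 535.5 -418.1   78.7   75.2   11.2] top 0.092 [ 532. -412.]
mug side 1483 rect [ 534.4 -417.    81.8   66.1   16.1] top 0.09 [ 533. -413.]
```

```bash
python3 - <<'E'
from h import *
for k in("top","side"):
    X=cloud(imaging.get_image(k)).reshape(-1,3)
    for n,c,r in(("blue",(594,-189),.15),("yel",(633,161),.11)):
        m=(np.linalg.norm(X[:,:2]*1000-c,axis=1)<r*1000)&(X[:,2]>.05)&(X[:,2]<.07)&(X[:,0]>.49)&(X[:,1]>-.36)
        print(k,n,np.round(np.array(sum([list(np.atleast_1d(q)) for q in cv2.minAreaRect((X[m][:,:2]*1000).astype(np.float32))],[])),1))
p,R,s=tool(); print(R.as_matrix().round(3))
print(rel((.4225,-.299,.16),np.radians(-4.3)))
E
```

```text
top blue [ 597.5 -189.   255.9  149.5   86.1]
top yel [634.1 161.5 174.3 149.4  85.6]
side blue [ 597.1 -191.2  258.6  149.9   86.1]
side yel [633.6 158.3 179.1 149.8  85.8]
[[-0.93   0.368 -0.   ]
 [ 0.368  0.93  -0.   ]
 [ 0.    -0.    -1.   ]]
[[-2.012, -2.69, 0.318], np.float64(0.202)]
```

```bash
python3 - <<'E'
from h import *
print(rel((.434,.134,.17),np.radians(-4)))
E
```

```text
[[-1.417, -1.062, 0.277], np.float64(0.2011)]
```

```bash
python3 -m inch '[{"slide":[-0.2,-0.15,0.05],"dr":[0,0,0]},{"slide":[-0.35,-0.27,0.1],"dr":[0,0,0]},{"slide":[-0.5,-0.4,0.14],"dr":[0,0,0]},{"slide":[-0.65,-0.5,0.14],"dr":[0,0,0]},{"slide":[-0.71,-0.53,0.14],"dr":[0,0,0]},{"slide":[-0.71,-0.53,0.14],"dr":[0,0,0]}]' 0 40
python3 -m inch '[{"slide":[-0.1,-0.1,0.03],"dr":[0,0,0.02]},{"slide":[-0.25,-0.2,0.07],"dr":[0,0,0.04]},{"slide":[-0.4,-0.3,0.1],"dr":[0,0,0.06]},{"slide":[-0.5,-0.4,0.14],"dr":[0,0,0.08]},{"slide":[-0.6,-0.45,0.14],"dr":[0,0,0.1]},{"slide":[-0.707,-0.532,0.14],"dr":[0,0,0.12]},{"slide":[-0.707,-0.532,0.14],"dr":[0,0,0.14]},{"slide":[-0.707,-0.532,0.14],"dr":[0,0,0.16]},{"slide":[-0.707,-0.532,0.14],"dr":[0,0,0.18]},{"slide":[-0.707,-0.532,0.14],"dr":[0,0,0.201]},{"slide":[-0.707,-0.532,0.14],"dr":[0,0,0.201]},{"slide":[-0.707,-0.532,0.14],"dr":[0,0,0.201]}]'
cat >> h.py <<'E'
def wr(name=None,zmin=.02):
    """wrist cloud blob nearest the tool axis"""
    d=imaging.get_image("wrist"); X=cloud(d)
    if name: cv2.imwrite(name,d["color"][:,:,::-1])
    p,R,s=tool()
    m=(X[...,2]>zmin)&(X[...,2]<.1)
    n,l,st,ce=cv2.connectedComponentsWithStats(m.astype(np.uint8))
    for i in range(1,n):
        if st[i,4]>300:
            Q=X[l==i]; r=cv2.minAreaRect((Q[:,:2]*1000).astype(np.float32))
            print(st[i,4],np.round(r[0],1),np.round(r[1],1),round(r[2],1),"ztop",Q[:,2].max().round(3),"px",ce[i].round(),"rgb",d["color"][l==i].mean(0).round())
E
python3 -c "
from h import *
wr('pics/w1.png'); print(rel((.434,.134,.016),np.radians(-4)))"
```

```text
time: 0.8
tcp_pos: [0.3203, 0.3197, 0.204]
eef_rot: [0.592, 3.085, -0.002]
ft_force: [0.2, 1.5, -0.3]
width: 0.0856
grasp_force: 0.0
time: 1.8
tcp_pos: [0.4341, 0.1342, 0.1693]
eef_rot: [-2.294, -2.147, -0.0]
ft_force: [-0.1, 0.3, -0.1]
width: 0.0857
grasp_force: 0.0
3575 [401.4 270.4] [55.4 46.9] 1.4 ztop 0.049 px [274.  30.] rgb [153.  76.  15.]
18407 [632.9 160.1] [174.4 150.7] 85.6 ztop 0.062 px [553. 145.] rgb [138. 109.  18.]
3372 [332.6 157.3] [58.5 55.6] 89.4 ztop 0.063 px [211. 171.] rgb [46. 47. 42.]
3014 [435.2 135.3] [55.8 58.2] 84.8 ztop 0.063 px [323. 188.] rgb [129.  38.  32.]
2452 [429.3  21.7] [55.4 54.7] 80.3 ztop 0.048 px [325. 295.] rgb [ 34. 119.  56.]
957 [ 62.8 -21.9] [98.7 21.1] 71.2 ztop 0.035 px [  7. 337.] rgb [67. 62. 54.]
514 [605.2 -65.8] [ 8.6 38.8] 85.6 ztop 0.06 px [499. 366.] rgb [22. 47. 75.]
[[-0.001, -0.0, 0.613], np.float64(0.0007)]
```

View pics/w1.png

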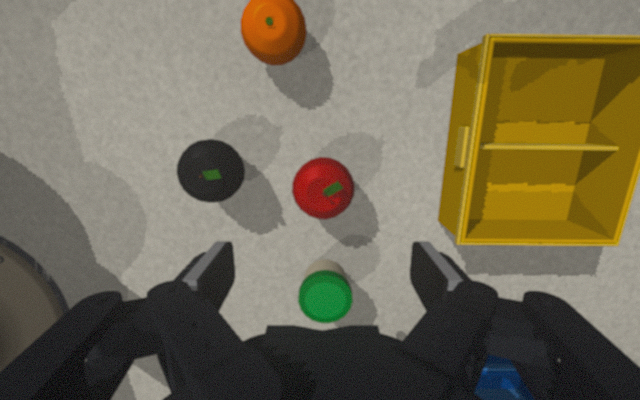

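The wrist view shows the apple centred between the fingers at (323,188), with the tub at (325,295) and the yellow box to the right. It agrees with the top camera to about 1 mm, so I'll descend and grip.

```bash
python3 -m inch '[{"slide":[0.005,0.004,0.12],"dr":[0,0,0]},{"slide":[0.005,0.004,0.24],"dr":[0,0,0]},{"slide":[0.005,0.004,0.36],"dr":[0,0,0]},{"slide":[0.005,0.004,0.46],"dr":[0,0,0]},{"slide":[0.005,0.004,0.54],"dr":[0,0,0]},{"slide":[0.005,0.004,0.59],"dr":[0,0,0]},{"slide":[0.005,0.004,0.613],"dr":[0,0,0]},{"slide":[0.005,0.004,0.613],"dr":[0,0,0]}]'
python3 -m inch '[{"slide":[0,0,0],"dr":[0,0,0]},{"slide":[0,0,0],"dr":[0,0,0]},{"slide":[0,0,0],"dr":[0,0,0]},{"slide":[0,0,0],"dr":[0,0,0]},{"slide":[0,0,0],"dr":[0,0,0]},{"slide":[0,0,0],"dr":[0,0,0]},{"slide":[0,0,0],"dr":[0,0,0]},{"slide":[0,0,0],"dr":[0,0,0]},{"slide":[0,0,0],"dr":[0,0,0]}]' 1 40
python3 -m inch '[{"slide":[0,0,-0.05],"dr":[0,0,0]},{"slide":[0,0,-0.12],"dr":[0,0,0]},{"slide":[0,0,-0.22],"dr":[0,0,0]},{"slide":[0,0,-0.32],"dr":[0,0,0]},{"slide":[0,0,-0.4],"dr":[0,0,0]},{"slide":[0,0,-0.44],"dr":[0,0,0]},{"slide":[0,0,-0.44],"dr":[0,0,0]}]'
python3 -c "
from h import *
print(rel((.597,-.190,.126),np.radians(-4)))"
```

```text
time: 2.52
tcp_pos: [0.4348, 0.1354, 0.0153]
eef_rot: [-2.294, -2.145, 0.002]
ft_force: [-0.5, 0.2, 0.3]
width: 0.0854
grasp_force: 0.0
time: 3.27
tcp_pos: [0.4356, 0.1354, 0.0174]
eef_rot: [2.295, 2.143, 0.003]
ft_force: [-1.7, -1.0, 6.5]
width: 0.0579
grasp_force: 41.3
time: 3.85
tcp_pos: [0.4361, 0.1355, 0.1288]
eef_rot: [2.293, 2.142, 0.007]
ft_force: [0.3, 0.2, -1.0]
width: 0.0581
grasp_force: 43.3
[[-1.255, 0.731, 0.014], np.float64(0.0002)]
```

```bash
python3 -m inch '[{"slide":[-0.06,0.03,0],"dr":[0,0,0]},{"slide":[-0.18,0.1,0],"dr":[0,0,0]},{"slide":[-0.3,0.17,0],"dr":[0,0,0]},{"slide":[-0.42,0.24,0],"dr":[0,0,0]},{"slide":[-0.54,0.31,0],"dr":[0,0,0]},{"slide":[-0.66,0.38,0],"dr":[0,0,0]}]'
python3 -m inch '[{"slide":[-0.12,0.07,0],"dr":[0,0,0]},{"slide":[-0.24,0.14,0],"dr":[0,0,0]},{"slide":[-0.36,0.21,0],"dr":[0,0,0]},{"slide":[-0.48,0.28,0],"dr":[0,0,0]},{"slide":[-0.56,0.33,0],"dr":[0,0,0]},{"slide":[-0.595,0.35,0],"dr":[0,0,0]},{"slide":[-0.595,0.35,0],"dr":[0,0,0]},{"slide":[-0.595,0.35,0],"dr":[0,0,0]}]'
python3 -c "
from h import *
print(rel((.597,-.190,.0215),np.radians(-4)))"
```

```text
time: 4.35
tcp_pos: [0.5187, -0.0374, 0.1255]
eef_rot: [-2.296, -2.143, 0.001]
ft_force: [0.2, 0.2, -1.0]
width: 0.0576
grasp_force: 43.3
time: 5.02
tcp_pos: [0.595, -0.1894, 0.1253]
eef_rot: [-2.295, -2.142, 0.001]
ft_force: [0.8, 0.1, -1.1]
width: 0.0581
grasp_force: 43.3
[[-0.002, 0.009, 0.415], np.float64(0.0001)]
```

```bash
python3 -m inch '[{"slide":[0,0.008,0.06],"dr":[0,0,0]},{"slide":[0,0.008,0.14],"dr":[0,0,0]},{"slide":[0,0.008,0.22],"dr":[0,0,0]},{"slide":[0,0.008,0.3],"dr":[0,0,0]},{"slide":[0,0.008,0.35],"dr":[0,0,0]},{"slide":[0,0.008,0.38],"dr":[0,0,0]},{"slide":[0,0.008,0.395],"dr":[0,0,0]},{"slide":[0,0.008,0.405],"dr":[0,0,0]},{"slide":[0,0.008,0.41],"dr":[0,0,0]},{"slide":[0,0.008,0.41],"dr":[0,0,0]},{"slide":[0,0.008,0.41],"dr":[0,0,0]}]'
```

```text
time: 5.93
tcp_pos: [0.5979, -0.1904, 0.0243]
eef_rot: [2.296, 2.143, 0.001]
ft_force: [0.5, 0.9, 0.1]
width: 0.0579
grasp_force: 43.3
```

```bash
python3 -m inch '[{"slide":[0,0,0.004],"dr":[0,0,0]},{"slide":[0,0,0.004],"dr":[0,0,0]},{"slide":[0,0,0.004],"dr":[0,0,0]},{"slide":[0,0,0.004],"dr":[0,0,0]}]'
python3 -m inch '[{"slide":[0,0,0.008],"dr":[0,0,0]},{"slide":[0,0,0.008],"dr":[0,0,0]},{"slide":[0,0,0.008],"dr":[0,0,0]},{"slide":[0,0,0.008],"dr":[0,0,0]}]'
```

```text
time: 6.27
tcp_pos: [0.5976, -0.1904, 0.0227]
eef_rot: [2.297, 2.143, 0.0]
ft_force: [0.2, -0.4, -1.1]
width: 0.0578
grasp_force: 43.3
time: 6.6
tcp_pos: [0.5978, -0.1905, 0.0215]
eef_rot: [2.296, 2.143, 0.0]
ft_force: [-0.7, 0.4, 7.0]
width: 0.0578
grasp_force: 43.8
```

```bash
python3 -m inch '[{"slide":[0,0,0],"dr":[0,0,0]},{"slide":[0,0,0],"dr":[0,0,0]},{"slide":[0,0,0],"dr":[0,0,0]},{"slide":[0,0,0],"dr":[0,0,0]},{"slide":[0,0,0],"dr":[0,0,0]}]' 0.1
python3 -m inch '[{"slide":[0,0,-0.05],"dr":[0,0,0]},{"slide":[0,0,-0.12],"dr":[0,0,0]},{"slide":[0,0,-0.24],"dr":[0,0,0]},{"slide":[0,0,-0.36],"dr":[0,0,0]},{"slide":[0,0,-0.48],"dr":[0,0,0]},{"slide":[0,0,-0.54],"dr":[0,0,0]},{"slide":[0,0,-0.54],"dr":[0,0,0]},{"slide":[0,0,-0.54],"dr":[0,0,0]}]' 0
python3 -c "
from h import *
wr('pics/w2.png',.035);print(rel((.4225,-.299,.15),np.radians(-4)))"
```

```text
time: 7.02
tcp_pos: [0.5976, -0.1904, 0.0204]
eef_rot: [-2.297, -2.143, 0.0]
ft_force: [0.4, -0.4, -0.8]
width: 0.0769
grasp_force: 0.0
time: 7.68
tcp_pos: [0.5977, -0.1904, 0.1559]
eef_rot: [2.296, 2.143, 0.001]
ft_force: [-0.7, 0.3, -0.6]
width: 0.0855
grasp_force: 0.0
16585 [ 596.8 -190.7] [256.5 148.3] 86.2 ztop 0.062 px [321. 168.] rgb [ 49.  91. 144.]
4317 [ 434.  -164.4] [59.9 59.3] 39.5 ztop 0.054 px [127. 178.] rgb [ 57. 122. 168.]
3386 [ 597.5 -190.5] [56.  58.1] 88.6 ztop 0.068 px [322. 194.] rgb [178.  21.  25.]
[[-0.482, -0.667, 0.019], np.float64(0.0001)]
```

View pics/w2.png

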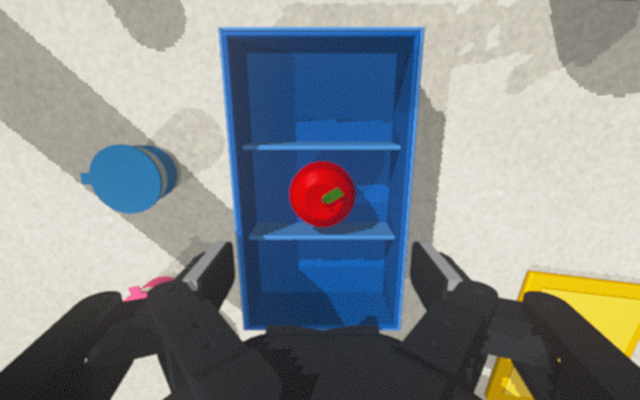

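Apple is centred, at (322,194) in the picture. The yoghurt lids have a pull tab pointing towards −x, so I'll check the pink one's tab from above before gripping.

```bash
python3 -m inch '[{"slide":[-0.06,-0.08,0],"dr":[0,0,0]},{"slide":[-0.15,-0.2,0],"dr":[0,0,0]},{"slide":[-0.24,-0.32,0],"dr":[0,0,0]},{"slide":[-0.33,-0.44,0],"dr":[0,0,0]},{"slide":[-0.42,-0.56,0],"dr":[0,0,0]},{"slide":[-0.482,-0.65,0],"dr":[0,0,0]},{"slide":[-0.482,-0.667,0],"dr":[0,0,0]},{"slide":[-0.482,-0.667,0],"dr":[0,0,0]},{"slide":[-0.482,-0.667,0],"dr":[0,0,0]}]'
python3 -c "
from h import *
wr('pics/w3.png',.035);print(rel((.4225,-.299,.015),np.radians(-94)))"
```

```text
time: 8.48
tcp_pos: [0.4231, -0.2987, 0.1548]
eef_rot: [-2.296, -2.142, -0.001]
ft_force: [-0.4, -0.0, 0.4]
width: 0.0855
grasp_force: 0.0
4451 [ 429.6 -172.9] [41.9 65.8] 86.3 ztop 0.054 px [324.  27.] rgb [ 28. 103. 146.]
12741 [ 592.8 -239. ] [160.2 150.2] 86.3 ztop 0.061 px [544. 124.] rgb [ 30.  70. 117.]
5668 [ 594. -193.] [55.4 55.5] 52.9 ztop 0.067 px [539.  45.] rgb [118.  16.  14.]
3794 [ 421.9 -300.9] [59.1 58.7] 54.4 ztop 0.053 px [322. 198.] rgb [188.  75. 108.]
523 [ 499.  -416.6] [37.4  5.6] 79.2 ztop 0.074 px [414. 308.] rgb [55. 74. 92.]
563 [ 557.8 -451.2] [33.9  7.8] 39.7 ztop 0.093 px [494. 369.] rgb [44. 57. 70.]
[[-0.003, -0.003, 0.56], np.float64(-0.2498)]
```

View pics/w3.png

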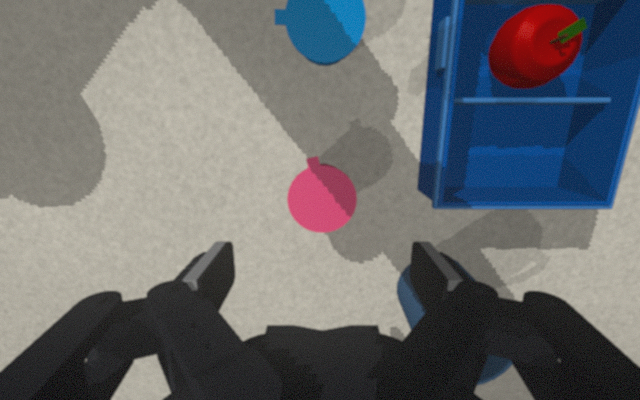

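The pink lid is at (322,198) with its tab at (313,162), pointing along +y. The x-wise grip therefore clears the tab.

```bash
python3 -m inch '[{"slide":[-0.005,-0.003,0.12],"dr":[0,0,0]},{"slide":[-0.005,-0.003,0.24],"dr":[0,0,0]},{"slide":[-0.005,-0.003,0.36],"dr":[0,0,0]},{"slide":[-0.005,-0.003,0.46],"dr":[0,0,0]},{"slide":[-0.005,-0.003,0.52],"dr":[0,0,0]},{"slide":[-0.005,-0.003,0.55],"dr":[0,0,0]},{"slide":[-0.005,-0.003,0.56],"dr":[0,0,0]},{"slide":[-0.005,-0.003,0.56],"dr":[0,0,0]}]'
python3 -m inch '[{"slide":[0,0,0],"dr":[0,0,0]},{"slide":[0,0,0],"dr":[0,0,0]},{"slide":[0,0,0],"dr":[0,0,0]},{"slide":[0,0,0],"dr":[0,0,0]},{"slide":[0,0,0],"dr":[0,0,0]},{"slide":[0,0,0],"dr":[0,0,0]},{"slide":[0,0,0],"dr":[0,0,0]},{"slide":[0,0,0],"dr":[0,0,0]},{"slide":[0,0,0],"dr":[0,0,0]}]' 1 40
python3 -m inch '[{"slide":[0,0,-0.05],"dr":[0,0,0]},{"slide":[0,0,-0.12],"dr":[0,0,0]},{"slide":[0,0,-0.22],"dr":[0,0,0]},{"slide":[0,0,-0.32],"dr":[0,0,0]},{"slide":[0,0,-0.4],"dr":[0,0,0]},{"slide":[0,0,-0.44],"dr":[0,0,0]},{"slide":[0,0,-0.44],"dr":[0,0,0]},{"slide":[0,0,-0.44],"dr":[0,0,0]}]'
python3 -c "
from h import *
print(rel((.591,-.272,.126),np.radians(-4)))"
```

```text
time: 9.2
tcp_pos: [0.4227, -0.2999, 0.0154]
eef_rot: [-2.295, -2.145, -0.0]
ft_force: [-0.3, 0.3, -0.2]
width: 0.0853
grasp_force: 0.0
time: 9.95
tcp_pos: [0.4225, -0.3006, 0.0169]
eef_rot: [2.295, 2.142, 0.0]
ft_force: [-0.4, 1.9, 6.2]
width: 0.0566
grasp_force: 41.0
time: 10.62
tcp_pos: [0.4221, -0.3003, 0.126]
eef_rot: [2.296, 2.143, -0.0]
ft_force: [-0.1, -0.2, -1.1]
width: 0.0569
grasp_force: 42.8
[[0.159, 0.666, 0.0], np.float64(0.0001)]
```

```bash
python3 -m inch '[{"slide":[0.02,0.05,0],"dr":[0,0,0]},{"slide":[0.04,0.15,0],"dr":[0,0,0]},{"slide":[0.07,0.27,0],"dr":[0,0,0]},{"slide":[0.1,0.39,0],"dr":[0,0,0]},{"slide":[0.13,0.51,0],"dr":[0,0,0]},{"slide":[0.15,0.6,0],"dr":[0,0,0]},{"slide":[0.157,0.665,0],"dr":[0,0,0]},{"slide":[0.157,0.665,0],"dr":[0,0,0]},{"slide":[0.157,0.665,0],"dr":[0,0,0]}]'
python3 -m inch '[{"slide":[0,0,0.06],"dr":[0,0,0]},{"slide":[0,0,0.14],"dr":[0,0,0]},{"slide":[0,0,0.22],"dr":[0,0,0]},{"slide":[0,0,0.3],"dr":[0,0,0]},{"slide":[0,0,0.35],"dr":[0,0,0]},{"slide":[0,0,0.38],"dr":[0,0,0]},{"slide":[0,0,0.395],"dr":[0,0,0]},{"slide":[0,0,0.405],"dr":[0,0,0]},{"slide":[0,0,0.41],"dr":[0,0,0]},{"slide":[0,0,0.41],"dr":[0,0,0]},{"slide":[0,0,0.41],"dr":[0,0,0]}]'
python3 -m inch '[{"slide":[0,0,0.004],"dr":[0,0,0]},{"slide":[0,0,0.004],"dr":[0,0,0]},{"slide":[0,0,0.004],"dr":[0,0,0]},{"slide":[0,0,0.004],"dr":[0,0,0]}]'
```

```text
time: 11.37
tcp_pos: [0.5911, -0.2716, 0.1238]
eef_rot: [-2.294, -2.143, 0.001]
ft_force: [-0.5, -0.6, -1.4]
width: 0.0568
grasp_force: 42.9
time: 12.28
tcp_pos: [0.5909, -0.2728, 0.0238]
eef_rot: [2.296, 2.143, 0.0]
ft_force: [0.3, -0.1, -0.2]
width: 0.057
grasp_force: 42.9
time: 12.62
tcp_pos: [0.5907, -0.2726, 0.0222]
eef_rot: [2.296, 2.143, 0.0]
ft_force: [-0.1, -0.1, -1.5]
width: 0.0568
grasp_force: 42.9
```

```bash
python3 -m inch '[{"slide":[0,0,0.005],"dr":[0,0,0]},{"slide":[0,0,0.005],"dr":[0,0,0]},{"slide":[0,0,0.005],"dr":[0,0,0]},{"slide":[0,0,0.005],"dr":[0,0,0]}]'
python3 -m inch '[{"slide":[0,0,0.003],"dr":[0,0,0]},{"slide":[0,0,0.003],"dr":[0,0,0]},{"slide":[0,0,0.003],"dr":[0,0,0]}]'
```

```text
time: 12.95
tcp_pos: [0.5908, -0.2726, 0.021]
eef_rot: [2.296, 2.143, 0.0]
ft_force: [-0.5, 0.6, 1.9]
width: 0.0566
grasp_force: 42.9
time: 13.2
tcp_pos: [0.5908, -0.2727, 0.0209]
eef_rot: [2.296, 2.143, 0.0]
ft_force: [-2.9, 2.3, 7.0]
width: 0.0566
grasp_force: 43.0
```

```bash
python3 -m inch '[{"slide":[0,0,0],"dr":[0,0,0]},{"slide":[0,0,0],"dr":[0,0,0]},{"slide":[0,0,0],"dr":[0,0,0]},{"slide":[0,0,0],"dr":[0,0,0]},{"slide":[0,0,0],"dr":[0,0,0]}]' 0.1
python3 -m inch '[{"slide":[0,0,-0.05],"dr":[0,0,0]},{"slide":[0,0,-0.12],"dr":[0,0,0]},{"slide":[0,0,-0.24],"dr":[0,0,0]},{"slide":[0,0,-0.36],"dr":[0,0,0]},{"slide":[0,0,-0.48],"dr":[0,0,0]},{"slide":[0,0,-0.54],"dr":[0,0,0]},{"slide":[0,0,-0.54],"dr":[0,0,0]},{"slide":[0,0,-0.54],"dr":[0,0,0]}]' 0
python3 -c "
from h import *
wr('pics/w4.png',.035)"
python3 -m inch '[{"slide":[0.1,-0.02,0],"dr":[0,0,0]},{"slide":[0.25,-0.04,0],"dr":[0,0,0]},{"slide":[0.4,-0.07,0],"dr":[0,0,0]},{"slide":[0.55,-0.09,0],"dr":[0,0,0]},{"slide":[0.7,-0.12,0],"dr":[0,0,0]},{"slide":[0.85,-0.14,0],"dr":[0,0,0]},{"slide":[0.95,-0.16,0],"dr":[0,0,0]}]'
python3 -m inch '[{"slide":[0.15,-0.02,0],"dr":[0,0,0]},{"slide":[0.3,-0.05,0],"dr":[0,0,0]},{"slide":[0.45,-0.07,0],"dr":[0,0,0]},{"slide":[0.6,-0.1,0],"dr":[0,0,0]},{"slide":[0.75,-0.12,0],"dr":[0,0,0]},{"slide":[0.88,-0.14,0],"dr":[0,0,0]},{"slide":[0.95,-0.16,0],"dr":[0,0,0]}]'
python3 -c "
from h import *
print(rel((.5219,.4285,.155),np.radians(11.2)))"
```

```text
time: 13.62
tcp_pos: [0.5906, -0.2725, 0.0198]
eef_rot: [-2.296, -2.143, 0.0]
ft_force: [-0.3, -0.2, -0.2]
width: 0.077
grasp_force: 0.0
time: 14.28
tcp_pos: [0.5908, -0.2726, 0.1563]
eef_rot: [2.295, 2.142, 0.001]
ft_force: [-0.1, -0.5, -0.4]
width: 0.0852
grasp_force: 0.0
16668 [ 594.7 -220.1] [197.2 148.6] 86.1 ztop 0.061 px [323. 150.] rgb [ 91.  87. 137.]
5624 [ 434.2 -164.4] [59.6 59.3] 38.1 ztop 0.054 px [109.  73.] rgb [ 45. 107. 150.]
4314 [ 597.5 -192.3] [58.4 59.3] 86.0 ztop 0.067 px [324.  97.] rgb [160.  20.  20.]
1533 [ 540.1 -396.4] [28.3 75.4] 81.2 ztop 0.08 px [275. 319.] rgb [ 60.  82. 103.]
time: 14.92
tcp_pos: [0.5659, -0.0297, 0.1538]
eef_rot: [-2.293, -2.143, 0.002]
ft_force: [0.8, 0.0, 0.2]
width: 0.0855
grasp_force: 0.0
time: 15.5
tcp_pos: [0.5423, 0.21, 0.1537]
eef_rot: [-2.293, -2.145, 0.003]
ft_force: [0.4, -0.1, -0.0]
width: 0.0853
grasp_force: 0.0
[[0.867, -0.139, -0.005], np.float64(-0.0417)]
```

View pics/w4.png

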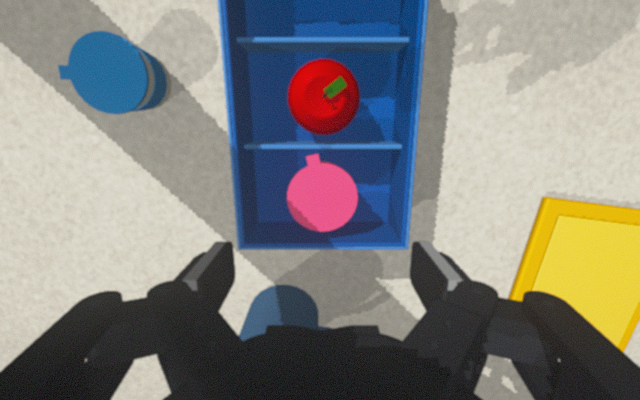

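The yoghurt sits upright at (322,198), centred in its compartment, and the apple at (323,97) is undisturbed. Next is the carton.

```bash
python3 -m inch '[{"slide":[0.15,-0.02,0],"dr":[0,0,-0.01]},{"slide":[0.3,-0.05,0],"dr":[0,0,-0.02]},{"slide":[0.45,-0.07,0],"dr":[0,0,-0.03]},{"slide":[0.6,-0.1,0],"dr":[0,0,-0.042]},{"slide":[0.75,-0.12,0],"dr":[0,0,-0.042]},{"slide":[0.83,-0.13,0],"dr":[0,0,-0.042]},{"slide":[0.865,-0.139,0],"dr":[0,0,-0.042]},{"slide":[0.865,-0.139,0],"dr":[0,0,-0.042]},{"slide":[0.865,-0.139,0],"dr":[0,0,-0.042]}]'
python3 -c "
from h import *
wr('pics/w5.png',.03);print(rel((.5219,.4285,.015),np.radians(11.2)))"
```

```text
time: 16.25
tcp_pos: [0.5236, 0.4241, 0.1541]
eef_rot: [-1.994, -2.427, 0.003]
ft_force: [0.8, 0.1, 0.3]
width: 0.0853
grasp_force: 0.0
2806 [521.5 428.2] [52.2 36.4] 12.4 ztop 0.053 px [322. 190.] rgb [90. 61. 85.]
318 [356.2 162.8] [ 8.6 32.3] 21.2 ztop 0.049 px [124. 390.] rgb [19. 19. 19.]
[[0.021, -0.004, 0.558], np.float64(-0.0002)]
```

```bash
python3 -m inch '[{"slide":[0.02,-0.004,0.12],"dr":[0,0,-0.002]},{"slide":[0.02,-0.004,0.24],"dr":[0,0,-0.002]},{"slide":[0.02,-0.004,0.36],"dr":[0,0,-0.002]},{"slide":[0.02,-0.004,0.46],"dr":[0,0,-0.002]},{"slide":[0.02,-0.004,0.52],"dr":[0,0,-0.002]},{"slide":[0.02,-0.004,0.55],"dr":[0,0,-0.002]},{"slide":[0.02,-0.004,0.555],"dr":[0,0,-0.002]},{"slide":[0.02,-0.004,0.555],"dr":[0,0,-0.002]}]'
python3 -m inch '[{"slide":[0,0,0],"dr":[0,0,0]},{"slide":[0,0,0],"dr":[0,0,0]},{"slide":[0,0,0],"dr":[0,0,0]},{"slide":[0,0,0],"dr":[0,0,0]},{"slide":[0,0,0],"dr":[0,0,0]},{"slide":[0,0,0],"dr":[0,0,0]},{"slide":[0,0,0],"dr":[0,0,0]},{"slide":[0,0,0],"dr":[0,0,0]},{"slide":[0,0,0],"dr":[0,0,0]},{"slide":[0,0,0],"dr":[0,0,0]}]' 1 40
python3 -m inch '[{"slide":[0,0,-0.05],"dr":[0,0,0]},{"slide":[0,0,-0.12],"dr":[0,0,0]},{"slide":[0,0,-0.22],"dr":[0,0,0]},{"slide":[0,0,-0.32],"dr":[0,0,0]},{"slide":[0,0,-0.4],"dr":[0,0,0]},{"slide":[0,0,-0.44],"dr":[0,0,0]},{"slide":[0,0,-0.44],"dr":[0,0,0]},{"slide":[0,0,-0.44],"dr":[0,0,0]}]'
python3 -c "
from h import *
print(rel((.603,-.108,.126),np.radians(-4)))"
```

```text
time: 16.97
tcp_pos: [0.5225, 0.4289, 0.0169]
eef_rot: [1.981, 2.438, 0.001]
ft_force: [-0.8, 0.2, -0.5]
width: 0.0855
grasp_force: 0.0
time: 17.8
tcp_pos: [0.5223, 0.4299, 0.0176]
eef_rot: [1.979, 2.439, 0.003]
ft_force: [-0.6, -0.7, 5.9]
width: 0.052
grasp_force: 42.3
time: 18.47
tcp_pos: [0.5216, 0.4296, 0.126]
eef_rot: [-1.979, -2.44, 0.001]
ft_force: [0.1, 0.0, -1.4]
width: 0.0515
grasp_force: 41.9
[[-2.171, -0.125, 0.0], np.float64(0.0442)]
```

```bash
python3 -m inch '[{"slide":[-0.05,0,0],"dr":[0,0,0]},{"slide":[-0.15,-0.01,0],"dr":[0,0,0]},{"slide":[-0.27,-0.02,0],"dr":[0,0,0]},{"slide":[-0.4,-0.02,0],"dr":[0,0,0]},{"slide":[-0.53,-0.03,0],"dr":[0,0,0]},{"slide":[-0.66,-0.04,0],"dr":[0,0,0]},{"slide":[-0.79,-0.05,0],"dr":[0,0,0]}]'
python3 -m inch '[{"slide":[-0.13,-0.01,0],"dr":[0,0,0]},{"slide":[-0.26,-0.02,0],"dr":[0,0,0]},{"slide":[-0.39,-0.02,0],"dr":[0,0,0]},{"slide":[-0.52,-0.03,0],"dr":[0,0,0]},{"slide":[-0.65,-0.04,0],"dr":[0,0,0]},{"slide":[-0.78,-0.045,0],"dr":[0,0,0]}]'
python3 -m inch '[{"slide":[-0.13,-0.01,0],"dr":[0,0,0.01]},{"slide":[-0.26,-0.02,0],"dr":[0,0,0.02]},{"slide":[-0.39,-0.02,0],"dr":[0,0,0.03]},{"slide":[-0.5,-0.03,0],"dr":[0,0,0.04]},{"slide":[-0.58,-0.03,0],"dr":[0,0,0.044]},{"slide":[-0.6,-0.03,0],"dr":[0,0,0.044]},{"slide":[-0.6,-0.03,0],"dr":[0,0,0.044]},{"slide":[-0.6,-0.03,0],"dr":[0,0,0.044]}]'
python3 -c "
from h import *
print(rel((.603,-.107,.0235),np.radians(-4)))"
```

```text
time: 19.05
tcp_pos: [0.5496, 0.2313, 0.1248]
eef_rot: [-1.979, -2.438, 0.004]
ft_force: [1.2, 0.6, 0.1]
width: 0.0515
grasp_force: 41.9
time: 19.55
tcp_pos: [0.5784, 0.0384, 0.1249]
eef_rot: [-1.978, -2.437, 0.003]
ft_force: [1.0, 0.4, -0.5]
width: 0.052
grasp_force: 41.9
time: 20.22
tcp_pos: [0.6023, -0.1072, 0.1254]
eef_rot: [-2.295, -2.143, 0.001]
ft_force: [0.0, 0.5, -0.2]
width: 0.0517
grasp_force: 41.9
[[0.001, 0.003, 0.408], np.float64(0.0002)]
```

```bash
python3 -m inch '[{"slide":[0,0.003,0.06],"dr":[0,0,0]},{"slide":[0,0.003,0.14],"dr":[0,0,0]},{"slide":[0,0.003,0.22],"dr":[0,0,0]},{"slide":[0,0.003,0.3],"dr":[0,0,0]},{"slide":[0,0.003,0.35],"dr":[0,0,0]},{"slide":[0,0.003,0.38],"dr":[0,0,0]},{"slide":[0,0.003,0.395],"dr":[0,0,0]},{"slide":[0,0.003,0.405],"dr":[0,0,0]},{"slide":[0,0.003,0.405],"dr":[0,0,0]},{"slide":[0,0.003,0.405],"dr":[0,0,0]},{"slide":[0,0.003,0.405],"dr":[0,0,0]}]'
python3 -m inch '[{"slide":[0,0,0.004],"dr":[0,0,0]},{"slide":[0,0,0.004],"dr":[0,0,0]},{"slide":[0,0,0.004],"dr":[0,0,0]},{"slide":[0,0,0.004],"dr":[0,0,0]}]'
python3 -m inch '[{"slide":[0,0,0.004],"dr":[0,0,0]},{"slide":[0,0,0.004],"dr":[0,0,0]},{"slide":[0,0,0.004],"dr":[0,0,0]},{"slide":[0,0,0.004],"dr":[0,0,0]}]'
```

```text
time: 21.13
tcp_pos: [0.6041, -0.1077, 0.0258]
eef_rot: [2.296, 2.143, 0.001]
ft_force: [-1.0, -0.7, -1.0]
width: 0.0515
grasp_force: 41.9
time: 21.47
tcp_pos: [0.6038, -0.1077, 0.0242]
eef_rot: [2.297, 2.143, 0.0]
ft_force: [0.0, 0.2, -0.9]
width: 0.0517
grasp_force: 41.9
time: 21.8
tcp_pos: [0.6038, -0.1077, 0.023]
eef_rot: [-2.297, -2.144, 0.0]
ft_force: [-0.4, -0.2, -1.4]
width: 0.0515
grasp_force: 41.9
```

```bash
python3 -m inch '[{"slide":[0,0,0.003],"dr":[0,0,0]},{"slide":[0,0,0.003],"dr":[0,0,0]},{"slide":[0,0,0.003],"dr":[0,0,0]}]'
python3 -m inch '[{"slide":[0,0,0.003],"dr":[0,0,0]},{"slide":[0,0,0.003],"dr":[0,0,0]},{"slide":[0,0,0.003],"dr":[0,0,0]}]'
```

```text
time: 22.05
tcp_pos: [0.6038, -0.1077, 0.0223]
eef_rot: [-2.297, -2.144, 0.0]
ft_force: [-0.3, -0.3, -0.7]
width: 0.0514
grasp_force: 41.9
time: 22.3
tcp_pos: [0.6039, -0.1078, 0.0216]
eef_rot: [2.297, 2.143, 0.0]
ft_force: [-0.0, -0.3, -0.2]
width: 0.0513
grasp_force: 41.8
```

```bash
python3 -m inch '[{"slide":[0,0,0.003],"dr":[0,0,0]},{"slide":[0,0,0.003],"dr":[0,0,0]},{"slide":[0,0,0.003],"dr":[0,0,0]}]'
```

```text
time: 22.55
tcp_pos: [0.6039, -0.1077, 0.0216]
eef_rot: [2.296, 2.143, 0.0]
ft_force: [-2.5, -0.0, 6.5]
width: 0.0517
grasp_force: 42.4
```

```bash
python3 -m inch '[{"slide":[0,0,0],"dr":[0,0,0]},{"slide":[0,0,0],"dr":[0,0,0]},{"slide":[0,0,0],"dr":[0,0,0]},{"slide":[0,0,0],"dr":[0,0,0]},{"slide":[0,0,0],"dr":[0,0,0]}]' 0.15
python3 -m inch '[{"slide":[0,0,-0.05],"dr":[0,0,0]},{"slide":[0,0,-0.12],"dr":[0,0,0]},{"slide":[0,0,-0.24],"dr":[0,0,0]},{"slide":[0,0,-0.36],"dr":[0,0,0]},{"slide":[0,0,-0.48],"dr":[0,0,0]},{"slide":[0,0,-0.54],"dr":[0,0,0]},{"slide":[0,0,-0.54],"dr":[0,0,0]},{"slide":[0,0,-0.54],"dr":[0,0,0]}]' 0
python3 -c "
from h import *
wr('pics/w6.png',.047)"
python3 -m inch '[{"slide":[0.06,-0.03,0],"dr":[0,0,0]},{"slide":[0.18,-0.11,0],"dr":[0,0,0]},{"slide":[0.3,-0.19,0],"dr":[0,0,0]},{"slide":[0.42,-0.26,0],"dr":[0,0,0]},{"slide":[0.54,-0.34,0],"dr":[0,0,0]},{"slide":[0.66,-0.41,0],"dr":[0,0,0]},{"slide":[0.78,-0.49,0],"dr":[0,0,0]}]'
python3 -m inch '[{"slide":[0.12,-0.08,0],"dr":[0,0,0]},{"slide":[0.24,-0.15,0],"dr":[0,0,0]},{"slide":[0.36,-0.22,0],"dr":[0,0,0]},{"slide":[0.48,-0.29,0],"dr":[0,0,0]},{"slide":[0.6,-0.37,0],"dr":[0,0,0]},{"slide":[0.68,-0.42,0],"dr":[0,0,0]},{"slide":[0.695,-0.43,0],"dr":[0,0,0]},{"slide":[0.695,-0.43,0],"dr":[0,0,0]},{"slide":[0.695,-0.43,0],"dr":[0,0,0]}]'
python3 -c "
from h import *
wr('pics/w7.png',.015);print(rel((.4015,.275,.012),np.radians(-4)))"
```

```text
time: 22.97
tcp_pos: [0.6038, -0.1077, 0.0207]
eef_rot: [-2.296, -2.143, 0.0]
ft_force: [-0.1, 0.1, 0.3]
width: 0.0723
grasp_force: 0.0
time: 23.63
tcp_pos: [0.6039, -0.1077, 0.1561]
eef_rot: [2.296, 2.143, 0.001]
ft_force: [0.7, -0.2, -0.3]
width: 0.0857
grasp_force: 0.0
1551 [805.5 -27.3] [ 40.8 116.5] 45.9 ztop 0.059 px [573.  78.] rgb [160. 154. 144.]
6003 [ 599.2 -155.4] [185.4 148.5] 86.1 ztop 0.061 px [321. 214.] rgb [ 49.  89. 141.]
2650 [ 603.4 -109.5] [36.3 52. ] 86.1 ztop 0.058 px [322. 199.] rgb [116.  69. 115.]
2947 [ 433.4 -163.2] [60. 56.] 37.6 ztop 0.053 px [139. 266.] rgb [ 46. 109. 151.]
2298 [ 597.5 -191.1] [51.9 52.5] 86.9 ztop 0.067 px [322. 283.] rgb [158.  19.  19.]
time: 24.27
tcp_pos: [0.4936, 0.0965, 0.1543]
eef_rot: [-2.296, -2.142, 0.003]
ft_force: [0.3, 0.5, 0.4]
width: 0.0854
grasp_force: 0.0
time: 25.02
tcp_pos: [0.3997, 0.2755, 0.155]
eef_rot: [-2.296, -2.144, 0.003]
ft_force: [0.9, 0.2, 0.5]
width: 0.0851
grasp_force: 0.0
2798 [401.3 275.7] [54.2 54.7] 86.3 ztop 0.048 px [325. 190.] rgb [156.  79.  16.]
9943 [631.2 170.4] [155.9 146.4] 84.6 ztop 0.061 px [571. 264.] rgb [131. 105.  18.]
2651 [331.7 163.1] [55.7 49.3] 8.9 ztop 0.063 px [262. 306.] rgb [35. 35. 32.]
636 [568.2  92.2] [29.5 30.5] 87.4 ztop 0.061 px [502. 369.] rgb [98. 80. 21.]
[[0.0, 0.006, 0.573], np.float64(0.0)]
```

View pics/w6.png

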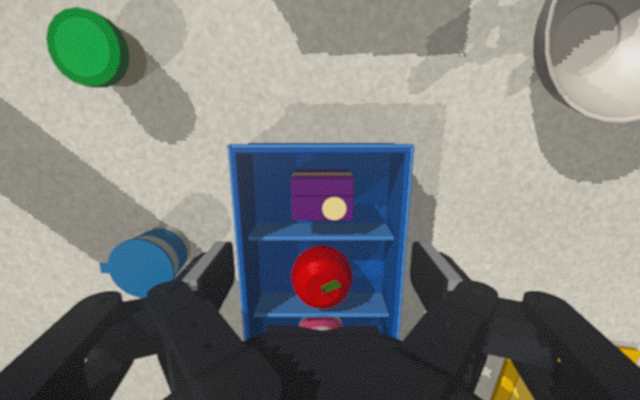

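The carton at (322,199) is upright and centred, about 1.5 mm off. Now the mandarin.

```bash
python3 -m inch '[{"slide":[0,0.006,0.12],"dr":[0,0,0]},{"slide":[0,0.006,0.24],"dr":[0,0,0]},{"slide":[0,0.006,0.36],"dr":[0,0,0]},{"slide":[0,0.006,0.46],"dr":[0,0,0]},{"slide":[0,0.006,0.53],"dr":[0,0,0]},{"slide":[0,0.006,0.56],"dr":[0,0,0]},{"slide":[0,0.006,0.573],"dr":[0,0,0]},{"slide":[0,0.006,0.573],"dr":[0,0,0]}]'
python3 -m inch '[{"slide":[0,0,0],"dr":[0,0,0]},{"slide":[0,0,0],"dr":[0,0,0]},{"slide":[0,0,0],"dr":[0,0,0]},{"slide":[0,0,0],"dr":[0,0,0]},{"slide":[0,0,0],"dr":[0,0,0]},{"slide":[0,0,0],"dr":[0,0,0]},{"slide":[0,0,0],"dr":[0,0,0]},{"slide":[0,0,0],"dr":[0,0,0]},{"slide":[0,0,0],"dr":[0,0,0]},{"slide":[0,0,0],"dr":[0,0,0]}]' 1 40
python3 -m inch '[{"slide":[0,0,-0.05],"dr":[0,0,0]},{"slide":[0,0,-0.12],"dr":[0,0,0]},{"slide":[0,0,-0.22],"dr":[0,0,0]},{"slide":[0,0,-0.32],"dr":[0,0,0]},{"slide":[0,0,-0.4],"dr":[0,0,0]},{"slide":[0,0,-0.45],"dr":[0,0,0]},{"slide":[0,0,-0.45],"dr":[0,0,0]},{"slide":[0,0,-0.45],"dr":[0,0,0]}]'
python3 -c "
from h import *
print(rel((.637,.201,.124),np.radians(-4.2)))"
```

```text
time: 25.73
tcp_pos: [0.4017, 0.2754, 0.0125]
eef_rot: [-2.298, -2.142, 0.001]
ft_force: [0.5, 0.7, 0.5]
width: 0.0855
grasp_force: 0.0
time: 26.57
tcp_pos: [0.4018, 0.2761, 0.0139]
eef_rot: [2.296, 2.143, 0.003]
ft_force: [-1.3, -2.3, 8.2]
width: 0.0543
grasp_force: 40.7
time: 27.23
tcp_pos: [0.4012, 0.276, 0.1255]
eef_rot: [2.296, 2.143, 0.002]
ft_force: [-0.5, 0.5, -1.4]
width: 0.0538
grasp_force: 42.7
[[-0.234, 0.961, 0.007], np.float64(0.0007)]
```

```bash
python3 -m inch '[{"slide":[-0.01,0.05,0],"dr":[0,0,0]},{"slide":[-0.04,0.17,0],"dr":[0,0,0]},{"slide":[-0.07,0.3,0],"dr":[0,0,0]},{"slide":[-0.1,0.43,0],"dr":[0,0,0]},{"slide":[-0.13,0.56,0],"dr":[0,0,0]},{"slide":[-0.16,0.69,0],"dr":[0,0,0]},{"slide":[-0.2,0.82,0],"dr":[0,0,0]},{"slide":[-0.22,0.91,0],"dr":[0,0,0]},{"slide":[-0.234,0.96,0],"dr":[0,0,0]},{"slide":[-0.234,0.96,0],"dr":[0,0,0]},{"slide":[-0.234,0.96,0],"dr":[0,0,0]}]'
python3 -m inch '[{"slide":[0,0,0.06],"dr":[0,0,0]},{"slide":[0,0,0.14],"dr":[0,0,0]},{"slide":[0,0,0.22],"dr":[0,0,0]},{"slide":[0,0,0.3],"dr":[0,0,0]},{"slide":[0,0,0.36],"dr":[0,0,0]},{"slide":[0,0,0.395],"dr":[0,0,0]},{"slide":[0,0,0.41],"dr":[0,0,0]},{"slide":[0,0,0.42],"dr":[0,0,0]},{"slide":[0,0,0.42],"dr":[0,0,0]},{"slide":[0,0,0.42],"dr":[0,0,0]}]'
python3 -m inch '[{"slide":[0,0,0.004],"dr":[0,0,0]},{"slide":[0,0,0.004],"dr":[0,0,0]},{"slide":[0,0,0.004],"dr":[0,0,0]},{"slide":[0,0,0.004],"dr":[0,0,0]}]'
```

```text
time: 28.15
tcp_pos: [0.6367, 0.2003, 0.1232]
eef_rot: [-2.296, -2.141, 0.003]
ft_force: [0.5, 0.2, -0.7]
width: 0.054
grasp_force: 42.7
time: 28.98
tcp_pos: [0.637, 0.2012, 0.021]
eef_rot: [2.296, 2.143, 0.002]
ft_force: [0.1, -0.6, -1.5]
width: 0.0537
grasp_force: 42.7
time: 29.32
tcp_pos: [0.6367, 0.201, 0.0193]
eef_rot: [2.297, 2.143, 0.0]
ft_force: [-0.4, -0.3, -1.6]
width: 0.0543
grasp_force: 42.7
```

```bash
python3 -m inch '[{"slide":[0,0,0.004],"dr":[0,0,0]},{"slide":[0,0,0.004],"dr":[0,0,0]},{"slide":[0,0,0.004],"dr":[0,0,0]}]'
python3 -m inch '[{"slide":[0,0,0.003],"dr":[0,0,0]},{"slide":[0,0,0.003],"dr":[0,0,0]},{"slide":[0,0,0.003],"dr":[0,0,0]}]'
```

```text
time: 29.57
tcp_pos: [0.6367, 0.201, 0.0181]
eef_rot: [2.297, 2.144, 0.0]
ft_force: [-0.1, -0.2, -1.2]
width: 0.0544
grasp_force: 42.7
time: 29.82
tcp_pos: [0.6367, 0.201, 0.018]
eef_rot: [2.296, 2.143, 0.001]
ft_force: [-2.1, -1.5, 6.1]
width: 0.0541
grasp_force: 43.2
```

```bash
python3 -m inch '[{"slide":[0,0,0],"dr":[0,0,0]},{"slide":[0,0,0],"dr":[0,0,0]},{"slide":[0,0,0],"dr":[0,0,0]},{"slide":[0,0,0],"dr":[0,0,0]},{"slide":[0,0,0],"dr":[0,0,0]}]' 0.1
python3 -m inch '[{"slide":[0,0,-0.05],"dr":[0,0,0]},{"slide":[0,0,-0.12],"dr":[0,0,0]},{"slide":[0,0,-0.24],"dr":[0,0,0]},{"slide":[0,0,-0.36],"dr":[0,0,0]},{"slide":[0,0,-0.48],"dr":[0,0,0]},{"slide":[0,0,-0.55],"dr":[0,0,0]},{"slide":[0,0,-0.55],"dr":[0,0,0]},{"slide":[0,0,-0.55],"dr":[0,0,0]}]' 0
python3 -c "
from h import *
wr('pics/w8.png',.03)"
python3 -m inch '[{"slide":[-0.05,-0.05,0],"dr":[0,0,0]},{"slide":[-0.15,-0.15,0],"dr":[0,0,0]},{"slide":[-0.25,-0.25,0],"dr":[0,0,0]},{"slide":[-0.35,-0.35,0],"dr":[0,0,0]},{"slide":[-0.45,-0.45,0],"dr":[0,0,0]},{"slide":[-0.55,-0.55,0],"dr":[0,0,0]},{"slide":[-0.65,-0.65,0],"dr":[0,0,0]},{"slide":[-0.73,-0.74,0],"dr":[0,0,0]},{"slide":[-0.77,-0.777,0],"dr":[0,0,0]},{"slide":[-0.77,-0.777,0],"dr":[0,0,0]},{"slide":[-0.77,-0.777,0],"dr":[0,0,0]}]'
python3 -c "
from h import *
wr('pics/w9.png',.02);print(rel((.4295,.0223,.012),np.radians(-4)))"
```

```text
time: 30.23
tcp_pos: [0.6367, 0.201, 0.0172]
eef_rot: [-2.297, -2.143, 0.0]
ft_force: [0.7, -0.2, -0.5]
width: 0.0768
grasp_force: 0.0
time: 30.9
tcp_pos: [0.6368, 0.2011, 0.1564]
eef_rot: [2.296, 2.143, 0.003]
ft_force: [0.1, -0.4, 0.0]
width: 0.0856
grasp_force: 0.0
11316 [633.4 160.3] [174.1 148.4] 85.7 ztop 0.061 px [322. 242.] rgb [145. 116.  22.]
2795 [636.5 200. ] [55.  54.8] 63.3 ztop 0.053 px [322. 192.] rgb [162.  79.  10.]
2075 [346.1 157. ] [58.4 32.3] 84.9 ztop 0.058 px [ 18. 259.] rgb [35. 34. 32.]
1311 [437.2  15.8] [56.3 36.1] 52.8 ztop 0.047 px [143. 377.] rgb [ 17. 116.  50.]
552 [812.9 -36.1] [17.1 87.8] 62.3 ztop 0.057 px [499. 393.] rgb [88. 85. 79.]
time: 31.87
tcp_pos: [0.4294, 0.0223, 0.1544]
eef_rot: [-2.297, -2.141, 0.001]
ft_force: [0.9, 0.1, 0.8]
width: 0.0853
grasp_force: 0.0
5204 [332.9 153.2] [55.8 51.6] 2.6 ztop 0.063 px [186.  36.] rgb [37. 38. 34.]
7018 [627. 119.] [ 91.  145.3] 85.6 ztop 0.062 px [535.  61.] rgb [125. 100.  21.]
3172 [429.1  21.7] [55.  54.7] 86.0 ztop 0.048 px [323. 195.] rgb [ 32. 120.  55.]
4676 [615.5 -88.8] [ 52.2 125.3] 85.6 ztop 0.061 px [545. 283.] rgb [33. 62. 99.]
1713 [ 617.3 -197.5] [46.9 92.2] 61.3 ztop 0.066 px [501. 381.] rgb [86. 17. 15.]
[[-0.001, -0.002, 0.57], np.float64(0.0001)]
```

View pics/w8.png

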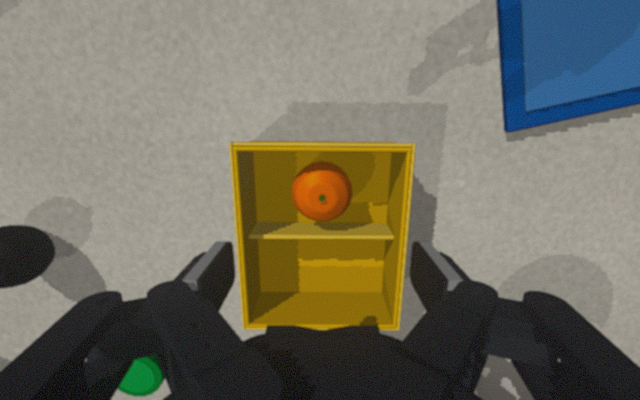

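The mandarin at (322,192) is centred in its compartment. The tub is last, and it lies directly under the gripper.

```bash
python3 -m inch '[{"slide":[-0.002,-0.002,0.12],"dr":[0,0,0]},{"slide":[-0.002,-0.002,0.24],"dr":[0,0,0]},{"slide":[-0.002,-0.002,0.36],"dr":[0,0,0]},{"slide":[-0.002,-0.002,0.46],"dr":[0,0,0]},{"slide":[-0.002,-0.002,0.53],"dr":[0,0,0]},{"slide":[-0.002,-0.002,0.56],"dr":[0,0,0]},{"slide":[-0.002,-0.002,0.57],"dr":[0,0,0]},{"slide":[-0.002,-0.002,0.57],"dr":[0,0,0]}]'
python3 -m inch '[{"slide":[0,0,0],"dr":[0,0,0]},{"slide":[0,0,0],"dr":[0,0,0]},{"slide":[0,0,0],"dr":[0,0,0]},{"slide":[0,0,0],"dr":[0,0,0]},{"slide":[0,0,0],"dr":[0,0,0]},{"slide":[0,0,0],"dr":[0,0,0]},{"slide":[0,0,0],"dr":[0,0,0]},{"slide":[0,0,0],"dr":[0,0,0]},{"slide":[0,0,0],"dr":[0,0,0]},{"slide":[0,0,0],"dr":[0,0,0]}]' 1 40
python3 -m inch '[{"slide":[0,0,-0.05],"dr":[0,0,0]},{"slide":[0,0,-0.12],"dr":[0,0,0]},{"slide":[0,0,-0.22],"dr":[0,0,0]},{"slide":[0,0,-0.32],"dr":[0,0,0]},{"slide":[0,0,-0.4],"dr":[0,0,0]},{"slide":[0,0,-0.45],"dr":[0,0,0]},{"slide":[0,0,-0.45],"dr":[0,0,0]},{"slide":[0,0,-0.45],"dr":[0,0,0]}]'
python3 -c "
from h import *
print(rel((.6306,.1193,.124),np.radians(-4.2)))"
```

```text
time: 32.58
tcp_pos: [0.4295, 0.0222, 0.0121]
eef_rot: [-2.296, -2.144, 0.0]
ft_force: [-0.3, 0.1, 0.0]
width: 0.0853
grasp_force: 0.0
time: 33.42
tcp_pos: [0.4297, 0.0219, 0.0134]
eef_rot: [2.295, 2.142, 0.002]
ft_force: [-1.3, 0.5, 6.9]
width: 0.0536
grasp_force: 40.7
time: 34.08
tcp_pos: [0.4291, 0.0219, 0.1252]
eef_rot: [2.296, 2.143, 0.002]
ft_force: [-1.1, -0.6, -1.3]
width: 0.0533
grasp_force: 42.2
[[0.444, 0.777, 0.006], np.float64(0.0007)]
```

```bash
python3 -m inch '[{"slide":[0.03,0.05,0],"dr":[0,0,0]},{"slide":[0.09,0.15,0],"dr":[0,0,0]},{"slide":[0.15,0.26,0],"dr":[0,0,0]},{"slide":[0.21,0.37,0],"dr":[0,0,0]},{"slide":[0.27,0.48,0],"dr":[0,0,0]},{"slide":[0.34,0.59,0],"dr":[0,0,0]},{"slide":[0.4,0.7,0],"dr":[0,0,0]},{"slide":[0.44,0.776,0],"dr":[0,0,0]},{"slide":[0.443,0.776,0],"dr":[0,0,0]},{"slide":[0.443,0.776,0],"dr":[0,0,0]}]'
python3 -m inch '[{"slide":[0,0,0.06],"dr":[0,0,0]},{"slide":[0,0,0.14],"dr":[0,0,0]},{"slide":[0,0,0.22],"dr":[0,0,0]},{"slide":[0,0,0.3],"dr":[0,0,0]},{"slide":[0,0,0.36],"dr":[0,0,0]},{"slide":[0,0,0.395],"dr":[0,0,0]},{"slide":[0,0,0.41],"dr":[0,0,0]},{"slide":[0,0,0.42],"dr":[0,0,0]},{"slide":[0,0,0.42],"dr":[0,0,0]},{"slide":[0,0,0.42],"dr":[0,0,0]}]'
python3 -m inch '[{"slide":[0,0,0.005],"dr":[0,0,0]},{"slide":[0,0,0.005],"dr":[0,0,0]},{"slide":[0,0,0.005],"dr":[0,0,0]},{"slide":[0,0,0.005],"dr":[0,0,0]}]'
python3 -m inch '[{"slide":[0,0,0.003],"dr":[0,0,0]},{"slide":[0,0,0.003],"dr":[0,0,0]},{"slide":[0,0,0.003],"dr":[0,0,0]},{"slide":[0,0,0.003],"dr":[0,0,0]}]'
```

```text
time: 34.92
tcp_pos: [0.6299, 0.1194, 0.1226]
eef_rot: [-2.294, -2.143, 0.004]
ft_force: [-0.4, -0.0, -1.1]
width: 0.0538
grasp_force: 42.4
time: 35.75
tcp_pos: [0.6305, 0.1189, 0.0206]
eef_rot: [2.296, 2.143, 0.001]
ft_force: [0.0, 0.3, -0.6]
width: 0.0541
grasp_force: 42.4
time: 36.08
tcp_pos: [0.6303, 0.119, 0.0188]
eef_rot: [2.296, 2.143, 0.0]
ft_force: [-0.2, -0.4, -1.9]
width: 0.0537
grasp_force: 42.4
time: 36.42
tcp_pos: [0.6302, 0.119, 0.0178]
eef_rot: [-2.297, -2.143, 0.0]
ft_force: [0.7, -0.7, -0.1]
width: 0.054
grasp_force: 42.4
```

```bash
python3 -m inch '[{"slide":[0,0,0.003],"dr":[0,0,0]},{"slide":[0,0,0.003],"dr":[0,0,0]},{"slide":[0,0,0.003],"dr":[0,0,0]}]'
```

```text
time: 36.67
tcp_pos: [0.6303, 0.119, 0.0175]
eef_rot: [2.296, 2.143, 0.0]
ft_force: [-1.0, -0.8, 3.5]
width: 0.054
grasp_force: 42.6
```

```bash
python3 -m inch '[{"slide":[0,0,0],"dr":[0,0,0]},{"slide":[0,0,0],"dr":[0,0,0]},{"slide":[0,0,0],"dr":[0,0,0]},{"slide":[0,0,0],"dr":[0,0,0]},{"slide":[0,0,0],"dr":[0,0,0]}]' 0.1
python3 -m inch '[{"slide":[0,0,-0.05],"dr":[0,0,0]},{"slide":[0,0,-0.12],"dr":[0,0,0]},{"slide":[0,0,-0.24],"dr":[0,0,0]},{"slide":[0,0,-0.36],"dr":[0,0,0]},{"slide":[0,0,-0.48],"dr":[0,0,0]},{"slide":[0,0,-0.6],"dr":[0,0,0]},{"slide":[0,0,-0.65],"dr":[0,0,0]},{"slide":[0,0,-0.65],"dr":[0,0,0]},{"slide":[0,0,-0.65],"dr":[0,0,0]}]' 0
python3 -c "
from h import *
wr('pics/w10.png',.03)"
python3 -m inch '[{"slide":[0.08,-0.08,0],"dr":[0,0,0]},{"slide":[0.18,-0.18,0],"dr":[0,0,0]},{"slide":[0.28,-0.28,0],"dr":[0,0,0]},{"slide":[0.38,-0.38,0],"dr":[0,0,0]},{"slide":[0.48,-0.48,0],"dr":[0,0,0]},{"slide":[0.58,-0.58,0],"dr":[0,0,0]},{"slide":[0.68,-0.68,0],"dr":[0,0,0]},{"slide":[0.78,-0.78,0],"dr":[0,0,0]},{"slide":[0.8,-0.8,0],"dr":[0,0,0]},{"slide":[0.8,-0.8,0],"dr":[0,0,0]}]'
python3 - <<'E'
from h import *
a=imaging.get_image("top");b=imaging.get_image("side")
cv2.imwrite("pics/end.png",np.vstack([a["color"][100:300],b["color"][100:380]])[:,:,::-1])
X=cloud(a)
for n,c,r,z in(("pink",(591,-272),33,.045),("apple",(597,-190),33,.045),("carton",(603,-108),33,.047),("mand",(637,201),33,.03),("tub",(630,119),33,.036),("byog",(434,-163),45,.02),("mug",(534,-418),50,.02)):
    Q=X.reshape(-1,3);Q=Q[(np.linalg.norm(Q[:,:2]*1000-c,axis=1)<r)&(Q[:,2]>z)];q=cv2.minAreaRect((Q[:,:2]*1000).astype(np.float32))
    print(n,np.round(q[0],1),np.round(q[1],1),Q[:,2].max().round(3))
E
```

```text
time: 37.08
tcp_pos: [0.6302, 0.119, 0.017]
eef_rot: [-2.297, -2.144, 0.0]
ft_force: [-0.3, 0.3, -0.2]
width: 0.0771
grasp_force: 0.0
time: 37.83
tcp_pos: [0.6301, 0.119, 0.1795]
eef_rot: [2.296, 2.143, 0.001]
ft_force: [-0.0, 0.0, -0.7]
width: 0.0857
grasp_force: 0.0
11754 [633.4 160.2] [174.6 148.7] 85.5 ztop 0.062 px [323. 132.] rgb [142. 114.  24.]
2991 [636.6 200. ] [55.  54.4] 85.9 ztop 0.052 px [323.  99.] rgb [161.  78.  10.]
2323 [344.4 155.9] [59.1 33.8] 82.7 ztop 0.06 px [ 20. 170.] rgb [38. 37. 35.]
2735 [629.9 118.6] [54.9 55. ] 57.2 ztop 0.052 px [323. 189.] rgb [ 26. 122.  45.]
4441 [851.6  28.9] [ 91. 140.] 68.3 ztop 0.058 px [568. 263.] rgb [138. 133. 124.]
time: 38.72
tcp_pos: [0.4426, 0.3335, 0.1782]
eef_rot: [-2.292, -2.147, 0.004]
ft_force: [-0.4, -0.1, 0.1]
width: 0.0854
grasp_force: 0.0
pink [ 591.9 -269.2] [57.9 57. ] 0.062
apple [ 597.1 -189.5] [53.6 49.5] 0.064
carton [ 604.  -107.7] [35.7 52.6] 0.063
mand [634.9 202.2] [50.6 53.7] 0.053
tub [630.6 120. ] [55.9 52.4] 0.058
byog [ 435.2 -162.7] [58.  58.4] 0.056
mug [ 535.8 -420.3] [78.9 80.3] 0.094
```

View pics/end.png

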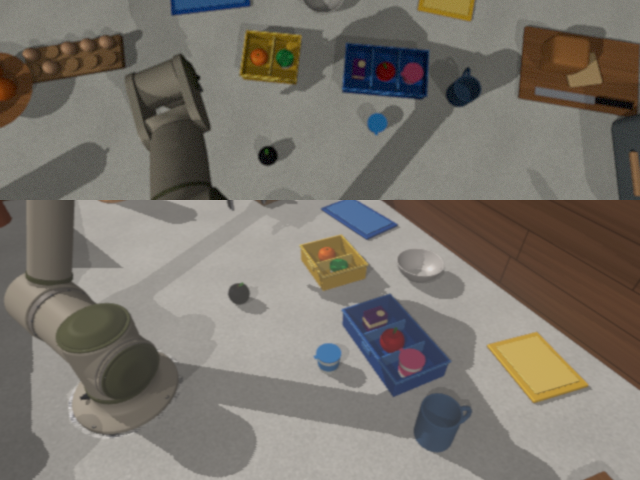

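View pics/w10.png

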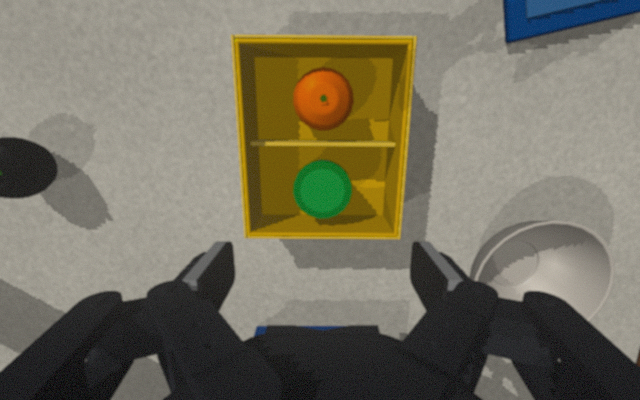

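The pictures show all five items upright and centred in their compartments, within about 3 mm. In the wrist view the mandarin is at (323,99) and the tub at (323,189); the blue yoghurt and mug have not moved, so I'm handing in.

```bash
python3 -c "
from station import arm
print(arm.close_job())"
```

```text
the job is handed in; nothing more can be done
None
```

The job is handed in after about 39 s: all five items stand on the bottom of their compartments within about 3 mm of the middle, lids up, with the blue-lidded yoghurt and mug left where they stood.

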